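# Put the knock bar back on the knock box

### The job

Pick the knock-bar axle up by its black grip, push its rod through the bore of the six-sided rubber sleeve lying on the counter, and lift the sleeve on the rod without taking the sleeve itself in the fingers. Then lower the axle gently, not dropping it, into the two notches of the steel knock box, so that the rod rests in both notches with the sleeve on it between the two walls, the collar inside and the grip outside, and let go. Leave the other things on the counter where they are.

Things in the scene. Friction and masses are not known exactly. Their poses are not given: they have to be found in the camera images.
- axle_grip (a point): Middle of the black grip of the knock-bar axle (loose, 0.16 kg, round throughout). x axis runs along the axle from grip to free tip (y, z may be rolled about it). Along x from here: grip 22 mm in diameter, -31 to +31; steel rod 14 mm in diameter, +31 to the tip at +221; stop collar 40 mm in diameter, +69 to +75. It starts level in the wooden rest; lift it straight up.
- axle_mid (a point): Point on the axle's axis, 120 mm from the middle of the grip towards the tip, half-way between the two stretches of rod that rest in the knock box's notches; same axes as axle_grip.
- axle: The same axle as a whole; origin on its axis where grip and rod meet, 31 mm from the middle of the grip; same axes.
- sleeve_center (a point): Centre of the sleeve (loose, about 0.14 kg): a dark grey, hard-rubber six-sided tube, 80 mm long, 64 mm across flats, lying on a flat on the counter, bore level, so it does not roll; centre 32 mm up. x axis = bore axis; the two ends are alike, 40 mm either way. The straight through bore is six-sided, 30 mm across flats.
- sleeve: The same sleeve as a whole; origin in the middle of its underside, x along the bore.
- knockbox: Open steel knock box, fixed: 146 mm along its x, 150 along y, 112 tall; origin mid underside. Its two walls across x (6 mm thick, centred at x = -70 and +70) each have a V notch in the middle of the upper edge, 52 mm wide at the top, 15 mm at its flat bottom 80 mm above the counter. Floor 5 mm thick. Alike either way round.
- seat (a point): Half-way between the knock box's two notches, where the axle's axis lies when the rod rests in both: 87 mm above the counter. x axis = line through both notches. With axle_mid here, one wall is midway between grip and collar (16 mm to spare either way) and the tip sticks out 28 mm past the other wall.
- rest: Dark wooden drying rest, fixed, 165 mm long (x), 60 mm wide, with two V-notched posts at x = -67.5 and +67.5 mm, 12 mm thick, up to 70 mm tall; origin mid underside. The axle starts in its notches, axis along x, 55 mm up; the grip overhangs past the -x end, its middle 128 mm from the origin, nothing under it.
- tamper: Bystander: coffee tamper standing on its round base, wooden, 58 mm across, 92 mm tall; origin in the middle of its underside. To be left alone.
- pitcher: Bystander: steel milk jug, 84 mm across plus handle, 105 mm tall; origin in the middle of its underside. To be left alone.
- cup1: Bystander: white cup, 80 mm across plus handle, 62 mm tall; origin in the middle of its underside. To be left alone.
- cup2: Bystander: white cup, 80 mm across plus handle, 62 mm tall; origin in the middle of its underside. To be left alone.
- jar: Bystander: amber glass jar with a steel lid, 72 mm across, 110 mm tall; origin in the middle of its underside. To be left alone.
- saucer: Bystander: white plate, 140 mm across, 18 mm tall; origin in the middle of its underside. To be left alone.
- paper_cups: Bystander: orange cup, 84 mm across, 110 mm tall; origin in the middle of its underside. To be left alone.
Mind the look-alikes: they are no part of the job. What is shaped like the sleeve but red is not meant.

How it is judged:
On the way:
1. the sleeve hangs on the rod, lifted at least 40 mm off the counter, fingers not on it (height (world z) of sleeve_center above 0.072 m and contact force between the fingers and sleeve below 1 N and x of sleeve_center in the frame of axle_mid between -0.065 and 0.065 m and y of sleeve_center in the frame of axle_mid between -0.02 and 0.02 m and z of sleeve_center in the frame of axle_mid between -0.02 and 0.02 m), for 0.2 s.
At the end, for the whole second after the job is handed in: Axle resting in both notches: axle_mid within 22 mm of seat along the notch line, 6 mm across and in height, within 0.06 rad of the line (either way round); sleeve on the rod between the walls: within 45 mm of seat along, 18 mm across, 22 mm below to 6 above; both at rest (x of axle_mid in the frame of seat between -0.022 and 0.022 m and y of axle_mid in the frame of seat between -0.006 and 0.006 m and z of axle_mid in the frame of seat between -0.006 and 0.006 m and angle between the x axis of axle_mid and the x axis of seat, either way round below 0.06 rad and x of sleeve_center in the frame of seat between -0.045 and 0.045 m and y of sleeve_center in the frame of seat between -0.018 and 0.018 m and z of sleeve_center in the frame of seat between -0.022 and 0.006 m and linear speed of each of axle, sleeve below 0.03 m/s); the robot touches nothing.
It fails at once if the sleeve is held in the fingers off the counter (height (world z) of sleeve_center above 0.05 m and contact force between the fingers and sleeve above 3 N).
It fails at once if the axle is dropped (it moves faster than 0.6 m/s, a fall of about 18 mm, with no finger on it) (contact force between the fingers and axle below 0.3 N and linear speed of axle above 0.6 m/s).
It fails at once if a bystander is moved more than 30 mm or tipped more than 0.5 rad (distance of any of tamper, pitcher, cup1, cup2, jar, saucer, paper_cups from where it was at the start of the episode above 0.03 m or angle between any of tamper, pitcher, cup1, cup2, jar, saucer, paper_cups's own z axis and vertical above 0.5 rad).
It also fails if it takes over 61 s, if anything falls off the work surface, if the arm or the gripper's body presses on something with over 40 N, if the wrist force passes 120 N, or if a joint passes its speed limit or range.

### The arm

A 6-joint arm with a two-finger parallel gripper is mounted at the origin on the work surface. World frame = base frame: x ahead of the robot, y to its left, z up, the work surface at z = 0. Lengths are in m, angles in rad, forces in N, time in s.
With the tool pointing down it reaches from about 0.35 to 0.85 m from the base axis. Payload 8.1 kg.
Tool frame: the origin (TCP) lies at the very end of the fingers, on their centre line; the grasp point (between the pads) lies robot.grip_point_offset behind it (robot.grip_point_offset is the distance from the TCP to the grasp point, in m); z points along the fingers, y is the line along which they close (so a half turn about z gives the same grasp; the last joint's range is limited). The gripper opens to 93 mm and grips with 3 to 60 N. Pads are 15 mm wide; open, the fingers measure 128 mm over their backs; the gripper's body (75 mm by 188 mm) begins 65 mm behind the grasp point.
Start: joints at [1.159, 0.13, 1.488, -0, 1.523, -0.085], TCP at [0.193, 0.568, 0.219] pointing down, gripper open.
Joint ranges: [-2.96, 2.96], [-0.89, 2.26], [0.02, 2.5], [-1.34, 4.48], [0, 2.73], [-2.66, 2.66]. Speed limits (rad/s): [2.39, 2.39, 2.79, 3.14, 3.14, 3.14].

### API

Orientations are given as a rotation vector (axis times angle).
In Python, from plant import robot, eyes gives the robot as it stands. The module is installed in compiled form; this text tells all that it offers.
- The arm moves only by the tool apply_moves, never from a script. Its argument "steps" is one flat list of numbers, 7 for each row, row after row: the shift along the tool's x, y, z in units of 30 mm (1.0 is 30 mm), then the turn, a rotation vector about the tool's x, y, z in units of 6 degrees (1.0 is 6 degrees), then the opening in per cent of the stroke, from 0 (shut) to 100 (fully open). In form: [dx, dy, dz, ax, ay, az, fingers, dx, dy, dz, ax, ay, az, fingers, ...]. A call has 1 to 12 rows; each row shifts and turns the commanded pose from where the row before left it, along the tool's axes as they then stand; what a row does not reach is not made up. A row lasts 1/12 s, in which the tool goes at most 41.7 mm and 7.16 degrees, less where a joint would pass 70% of its speed; a pose out of reach is approached as far as the arm can. A call is refused whole if a number of a shift passes 1 or a number of a turn 1, either way. A call with a gripper value outside its range is refused whole. The fingers move at their own pace and stop on an object; "grip_force" is the grip in N (left out, the last holds). Time passes only in rows, so rows that do not move let the fingers close. It gives the time, the measured TCP pose, the force, the opening and the grip force at its end, in the units of the state.
- robot.read_state(): the state, without advancing time (a new reading comes with each control period).
- eyes.read_camera(name): name is "scene" or "top" or "wrist"; returns the picture (384x512x3 uint8, red, green, blue); there is no depth.
- eyes.calibration(name): a dict with "K" (3x3 intrinsics, pixels), "k1" (the pictures are not rectified: a ray, as slopes to the right and down, at radius r is drawn at 1 + k1 r^2 times it, then the intrinsics apply), "R" (3x3) and "t" (3): a world point X has camera coordinates R X + t. Camera axes: x right, y down, z forward; pixel columns grow to the right and rows downward; lengths in m; the calibration is good to about 2 mm. A picture is of the moment at which its call begins: read the wrist's pose just before it. calibration takes no time and is no camera call; for the wrist camera it gives the pose at the moment of the call.
- robot.close_job(): hands the job in; it is judged then, once.
Trained networks look in the newest picture that a camera, given by its name, has taken for a name from the list of things; names that differ only in an ending like _2 or _b are one class to them, and where a whole thing is asked for, a point or a joint stands for the part that bears it (a point fixed in the world has none). Each returns a list of dicts, best first, with "conf" (0 to 1); they miss things now and then, are a little off and sometimes report something else, mostly with a low value. They report only what shows in the picture. A call takes as long as a camera call. They do not tell look-alikes from the thing itself.
- eyes.search_frame(camera, thing): "rect" ([left, top, width, height] in pixels, round what is visible of it).
- eyes.place_of(camera, thing): "xy" ([column, row] in pixels: a listed point, or the origin of a listed thing).
The state is a dict: "t": time; "q": joint angles; "dq": joint speeds; "joint_torque": joint torques, N m; "tool_pos": TCP position; "orientation": TCP orientation; "force": force on the tool from outside, world axes, zero at the start; "wrist_torque": the same for the moment, N m; "opening": finger opening in m; "gripper_force": force on a finger pad.
Only numpy, scipy, OpenCV 4.12 (cv2) and the standard library are available. Lean on these libraries where they do the work, as an engineer would, in place of code of your own. Each camera call takes 0.05 s, during which the arm holds its last target. There are 200 camera calls.

## Working session

There is one attempt and no reset: what is moved stays moved. The work goes in short steps, Python scripts to look and compute and a tool call to move; the robot and the scene stay as the last step left them, time stands still between calls to the robot, and variables do not carry over. Pictures are saved under pics/ and viewed, at most 10 in all, crops included, and the job is handed in when it is done.

Besides the shell and the picture viewer there is one more tool, called after "Emit:" as name(argument=value, ...), one argument or row to a line, values as JSON. apply_moves: Moves the arm, as the interface text tells. Its arguments: {"type":"object","properties":{"steps":{"type":"array"},"grip_force":{"type":"number"}},"required":["steps"]}

```bash
mkdir -p pics
cat > h.py <<'E'
import numpy as np, cv2
from plant import robot, eyes
from scipy.spatial.transform import Rotation as Ro
def ray(cam,px,c=None):
    c=c or eyes.calibration(cam);K=np.array(c["K"])
    d=np.array([(px[0]-K[0,2])/K[0,0],(px[1]-K[1,2])/K[1,1]]);u=d.copy()
    for _ in range(20): u=d/(1+c["k1"]*(u@u))
    R=np.array(c["R"]);t=np.array(c["t"])
    return -R.T@t, R.T@np.array([u[0],u[1],1])
def onz(cam,px,z,c=None):
    o,d=ray(cam,px,c); return o+d*(z-o[2])/d[2]
def proj(cam,X,c=None):
    c=c or eyes.calibration(cam);p=np.array(c["R"])@X+np.array(c["t"]);u=p[:2]/p[2];u=u*(1+c["k1"]*(u@u))
    K=np.array(c["K"]);return np.array([K[0,0]*u[0]+K[0,2],K[1,1]*u[1]+K[1,2]])
def snap(cam,name):
    im=eyes.read_camera(cam);cv2.imwrite(f"pics/{name}.png",cv2.cvtColor(im,cv2.COLOR_RGB2BGR));return im
E
python3 - <<'E'
from h import *
np.set_printoptions(precision=4,suppress=True)
print(robot.grip_point_offset, robot.read_state()["orientation"])
a=snap("top","top1");b=snap("scene","scene1")
Z=dict(axle_grip=.055,axle_mid=.055,sleeve_center=.032,seat=.087,rest=0,knockbox=0,tamper=0,pitcher=0,cup1=0,jar=0,saucer=0,paper_cups=0)
for n,z in Z.items():
    for cam in("top","scene"):
        for r in eyes.place_of(cam,n)[:3]:
            print(n,cam,np.round(r["xy"],1),round(r["conf"],2),onz(cam,r["xy"],z)[:2])
E
```

```text
0.0188 [-0.511  -3.0993  0.0027]
axle_grip top [276.5 173.7] 0.76 [ 0.6096 -0.1373]
axle_grip scene [251.3 206.6] 0.59 [ 0.6115 -0.1413]
axle_mid top [236.3 164.4] 0.84 [ 0.6393 -0.0124]
axle_mid scene [275.9 179.5] 0.71 [ 0.6216 -0.008 ]
axle_mid scene [213.  171.4] 0.62 [ 0.4385 -0.064 ]
sleeve_center top [197.3 252.3] 0.76 [0.3681 0.1084]
sleeve_center top [284.1 265.1] 0.66 [ 0.3282 -0.1592]
sleeve_center top [246.8 229.9] 0.57 [ 0.4368 -0.0446]
sleeve_center scene [213.2 174.3] 0.87 [ 0.43   -0.0527]
sleeve_center scene [220.9 144.6] 0.81 [0.3662 0.0939]
sleeve_center scene [163.  184.2] 0.57 [ 0.3218 -0.1638]
seat top [120.4 220.5] 0.74 [0.4628 0.3344]
seat top [335.  178.1] 0.47 [ 0.59   -0.3128]
seat scene [275.9 108.2] 0.78 [0.4642 0.3211]
rest top [238.3 169.7] 0.76 [ 0.6329 -0.017 ]
rest top [244.6 123. ] 0.49 [ 0.7898 -0.0375]
rest scene [276.7 192.9] 0.85 [ 0.6252 -0.0041]
knockbox top [131.8 222.7] 0.96 [0.4615 0.3247]
knockbox scene [273.5 127.3] 0.79 [0.4561 0.3253]
tamper top [333.7 180.2] 0.74 [ 0.5977 -0.3265]
tamper scene [215.6 270.4] 0.83 [ 0.6139 -0.3309]
tampe
[... 154 characters left out ...]
ene [ 99.5 281. ] 0.91 [ 0.3821 -0.4978]
cup1 top [204.5 123.4] 0.85 [0.7889 0.095 ]
cup1 top [160.1 154.4] 0.77 [0.6848 0.2392]
cup1 top [274.7 171.3] 0.18 [ 0.6274 -0.1351]
cup1 scene [341.  187.6] 0.69 [0.7913 0.1129]
cup1 scene [322.5 156.8] 0.62 [0.6858 0.2365]
jar top [242.5 127.1] 0.6 [ 0.7758 -0.0306]
jar top [389.  247.3] 0.58 [ 0.38   -0.4991]
jar scene [317.5 220.5] 0.73 [ 0.7755 -0.0532]
saucer top [270.5 170.3] 0.57 [ 0.6307 -0.1214]
saucer top [125.2 153.1] 0.19 [0.6899 0.3551]
saucer scene [280.6 264.2] 0.82 [ 0.7469 -0.2377]
paper_cups top [119.6 152.6] 0.78 [0.6917 0.3739]
paper_cups scene [338.1 138.9] 0.76 [0.6994 0.3689]
paper_cups scene [274.5 106. ] 0.19 [0.3878 0.4776]
```

View pics/top1.png

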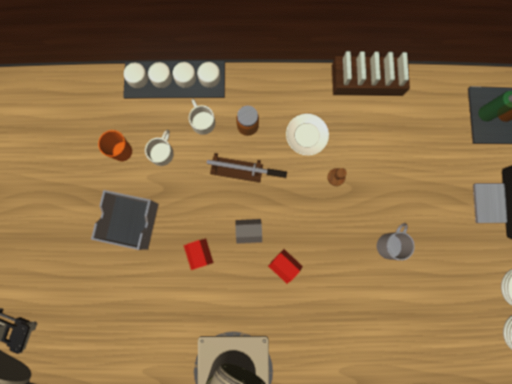

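View pics/scene1.png

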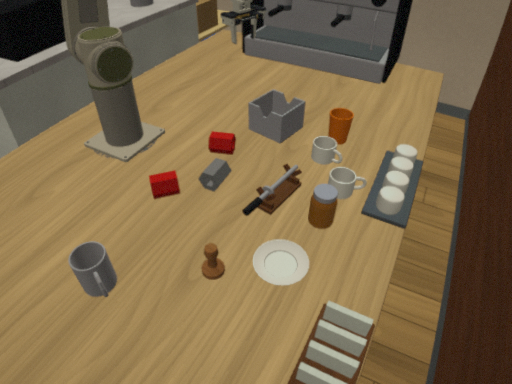

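The top view shows three sleeve-shaped things: the grey one at (249,231), and red ones at (198,254) and (285,266). The task asks for dark grey, so I take the one at (249,231), which is (213,175) in the scene view. The axle lies in the rest from (277,173) to (210,162), and the box is at (125,220). I'll confirm in a crop.

Run:
```python
import cv2,numpy as np
t=cv2.imread("pics/top1.png");s=cv2.imread("pics/scene1.png")
r=lambda im,w,h:cv2.resize(im,(w,h),interpolation=cv2.INTER_CUBIC)
a=np.hstack([r(t[185:255,85:165],400,350),r(t[205:255,225:275],350,350)])
b=np.hstack([r(s[85:145,240:315],375,245),r(s[150:199,180:255],375,245)])
cv2.imwrite("pics/comp.png",np.vstack([a,b]))
```

```text
(no output)
```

View pics/comp.png

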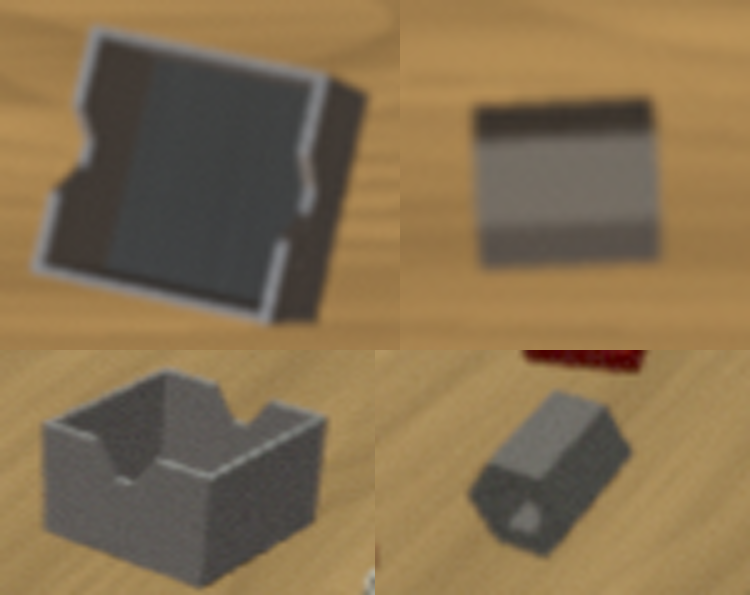

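The crop confirms the grey hexagonal tube with its bore showing. The box's notch line runs left-right in the top view, slanting about 14°.

Run:
```python
from h import *
np.set_printoptions(precision=4,suppress=True)
w=lambda p,o,s,z:onz("top",(o[0]+(p[0]-.5)/s,o[1]+(p[1]-.5)/s),z)[:2]
B=np.array([w(p,(85,185),5,.112) for p in[(95,30),(330,75),(270,320),(37,268)]])
S=np.array([w((p[0]-400,p[1]),(225,205),7,.064) for p in[(475,137),(652,130),(658,222),(478,228)]])
for n,P in(("box",B),("sleeve",S)):
    d=(P[0]-P[1]+P[3]-P[2])/2; e=(P[0]-P[3]+P[1]-P[2])/2
    print(n,P.mean(0),np.linalg.norm(d),np.linalg.norm(e),np.degrees(np.arctan2(d[1],d[0])),np.degrees(np.arctan2(e[1],e[0])))
for cam,g,t in(("top",(276.5,173.7),(209.5,162)),):
    a=onz(cam,g,.055);b=onz(cam,t,.055);d=b-a;print("axle",a,b,np.linalg.norm(d),np.degrees(np.arctan2(d[1],d[0])))
R=Ro.from_rotvec(robot.read_state()["orientation"]).as_matrix();print(R)
c=eyes.calibration("wrist");print("wrist cam in tool",R.T@(-np.array(c["R"]).T@np.array(c["t"])-robot.read_state()["tool_pos"]),np.array(c["R"])@R,c["K"])
```

```text
box [0.4645 0.3237] 0.14382835567849767 0.145423954133543 78.59650880000085 -11.962733566292185
sleeve [ 0.4336 -0.0504] 0.07722701748491417 0.03952715085743907 91.91158921322791 2.6977753051364344
axle [ 0.6096 -0.1373  0.055 ] [0.6472 0.0712 0.055 ] 0.21187915786428588 79.77476067523524
[[-0.9471  0.321  -0.    ]
 [ 0.321   0.9471 -0.0001]
 [-0.     -0.     -1.    ]]
wrist cam in tool [ 0.0668 -0.0007 -0.1669] [[ 0.0003  1.      0.0001]
 [-0.9691  0.0003 -0.2465]
 [-0.2465 -0.      0.9691]] [[330.093    0.     251.2154]
 [  0.     330.093  197.4767]
 [  0.       0.       1.    ]]
```

Emit:
apply_moves(
  steps=[0,0,0,0,0,1,100,0,0,0,0,0,1,100,0,0,0,0,0,1,100,0,0,0,0,0,1,100,0,0,0,0,0,1,100,0,0,0,0,0,1,100,0,0,0,0,0,1,100,0,0,0,0,0,1,100,0,0,0,0,0,1,100,0,0,0,0,0,1,100,0,0,0,0,0,1,100,0,0,0,0,0,1,100],
)

```text
t: 2.3
tool_pos: [0.1926, 0.5683, 0.2186]
orientation: [2.241, 2.202, -0.0]
force: [-0.8, 0.4, 0.3]
opening: 0.093
gripper_force: 0.0
```

Emit:
apply_moves(
  steps=[0,0,0,0,0,1,100,0,0,0,0,0,0.6,100,-1,0.88,0,0,0,0,100,-1,0.88,0,0,0,0,100,-1,0.88,0,0,0,0,100,-1,0.88,0,0,0,0,100,-1,0.88,0,0,0,0,100,-1,0.88,0,0,0,0,100,-1,0.88,0,0,0,0,100,-1,0.88,0,0,0,0,100,-1,0.88,0,0,0,0,100,-1,0.88,0,0,0,0,100],
)

```text
t: 3.3
tool_pos: [0.3992, 0.2241, 0.219]
orientation: [2.412, 2.013, 0.001]
force: [1.1, -0.2, 0.2]
opening: 0.0931
gripper_force: 0.0
```

Emit:
apply_moves(
  steps=[-1,0.88,0,0,0,0,100,-1,0.88,0,0,0,0,100,-1,0.88,0,0,0,0,100,-1,0.88,0,0,0,0,100,-1,0.88,0,0,0,0,100,-1,0.88,0,0,0,0,100,-1,0.88,0,0,0,0,100,-1,0.88,0,0,0,0,100,-1,0.88,0,0,0,0,100,-1,0.88,0,0,0,0,100,0,0,0,0,0,0,100,0,0,0,0,0,0,100],
)

```text
t: 4.3
tool_pos: [0.6046, -0.1186, 0.2174]
orientation: [-2.414, -2.008, 0.002]
force: [-0.0, 0.8, -0.1]
opening: 0.0927
gripper_force: 0.0
```

Run:
```python
from h import *
np.set_printoptions(precision=4,suppress=True)
s=robot.read_state();R=Ro.from_rotvec(s["orientation"]).as_matrix()
print(s["t"],s["tool_pos"],np.degrees(np.arctan2(R[1,0],R[0,0])),R[:,2])
snap("wrist","w1")
for n in("axle_grip","axle_mid","axle"):
    for r in eyes.place_of("wrist",n)[:2]:
        X=onz("wrist",r["xy"],.055);print(n,np.round(r["xy"],1),round(r["conf"],2),X,"tool:",R.T@(X-s["tool_pos"])/.03)
```

```text
4.3 [ 0.6046 -0.1186  0.2174] 79.49933603821246 [-0.0018  0.0005 -1.    ]
axle_grip [261.9 196.7] 0.64 [ 0.6132 -0.1341  0.055 ] tool: [-0.4574  0.3862  5.4132]
axle_mid [257.9  73.8] 0.58 [ 0.6302 -0.0143  0.055 ] tool: [3.5721 0.2147 5.4141]
axle [257.5 166.8] 0.63 [ 0.6144 -0.102   0.055 ] tool: [0.6008 0.2291 5.4136]
axle [ 91.7 145.1] 0.46 [ 0.4538 -0.0502  0.055 ] tool: [ 1.3253 -5.3488  5.4239]
```

View pics/w1.png

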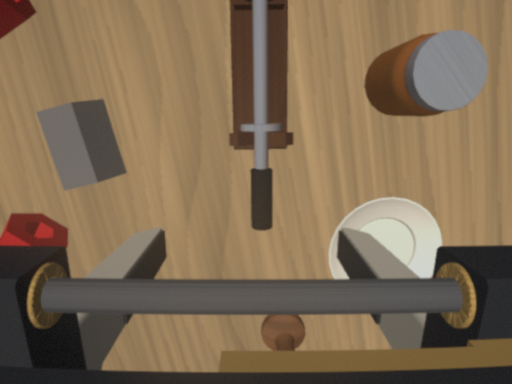

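The wrist view shows the axle straight ahead: grip at (261,199), collar at (261,128), rod up to (259,0). The grey sleeve is at (82,143).

Run:
```python
from h import *
np.set_printoptions(precision=4,suppress=True)
s=robot.read_state();R=Ro.from_rotvec(s["orientation"]).as_matrix()
im=eyes.read_camera("wrist");g=im.astype(int)
hsv=cv2.cvtColor(im,cv2.COLOR_RGB2HSV)
P=[]
for r in list(range(10,115,15)):
    row=hsv[r,235:285]; m=np.where((row[:,1]<60)&(row[:,2]>70))[0]
    P.append(onz("wrist",(235+m.mean(),r),.055)); print(r,235+m.mean(),len(m),P[-1])
row=hsv[200,240:285];m=np.where(row[:,2]<70)[0];print("grip",240+m.mean(),len(m))
col=hsv[150:245,261,2];m=np.where(col<70)[0];print("grip rows",150+m.min(),150+m.max())
d=P[0]-P[-1];print(np.degrees(np.arctan2(d[1],d[0])))
G=onz("wrist",(240+np.where(row[:,2]<70)[0].mean(),150+(m.min()+m.max())/2),.055);print(G,R.T@(G-s["tool_pos"])/.03)
```

```text
10 260.5 16 [0.6425 0.0411 0.055 ]
25 261.0 15 [0.6407 0.0283 0.055 ]
40 261.0 15 [0.6384 0.0153 0.055 ]
55 261.0 15 [0.6362 0.0022 0.055 ]
70 261.0 15 [ 0.6338 -0.0111  0.055 ]
85 261.0 15 [ 0.6315 -0.0246  0.055 ]
100 261.0 15 [ 0.6291 -0.0383  0.055 ]
grip 261.5 18
grip rows 173 230
80.44319389956203
[ 0.6123 -0.1385  0.055 ] [-0.713   0.398   5.4684]
```

Emit:
apply_moves(
  steps=[-0.25,0.39,0,0,0,-0.15,100,0,0,1,0,0,0,100,0,0,1,0,0,0,100,0,0,1,0,0,0,100,0,0,1,0,0,0,100,0,0,1,0,0,0,100,0,0,0.6,0,0,0,100,0,0,0.4,0,0,0,100,0,0,0,0,0,0,100,0,0,0,0,0,0,50,0,0,0,0,0,0,20,0,0,0,0,0,0,0],
  grip_force=60,
)

```text
t: 5.55
tool_pos: [0.6163, -0.1264, 0.0411]
orientation: [2.394, 2.03, 0.003]
force: [0.0, -0.4, -0.1]
opening: 0.0775
gripper_force: 0.0
```

Emit:
apply_moves(
  steps=[0,0,0,0,0,0,0,0,0,0,0,0,0,0,0,0,0,0,0,0,0,0,0,0,0,0,0,0,0,0,0,0,0,0,0,0,0,0,0,0,0,0],
)

```text
t: 6.05
tool_pos: [0.6146, -0.1262, 0.0386]
orientation: [-2.396, -2.031, 0.0]
force: [0.1, 0.3, -0.2]
opening: 0.0376
gripper_force: 0.0
```

Emit:
apply_moves(
  steps=[0,0,0,0,0,0,0,0,0,0,0,0,0,0,0,0,0,0,0,0,0,0,0,0,0,0,0,0,0,0,0,0,0,0,0],
)

```text
t: 6.47
tool_pos: [0.6144, -0.1261, 0.0385]
orientation: [-2.396, -2.031, 0.001]
force: [-2.5, -0.6, 0.3]
opening: 0.0205
gripper_force: 60.0
```

Emit:
apply_moves(
  steps=[0,0,-0.3,0,0,0,0,0,0,-0.5,0,0,0,0,0,0,-0.7,0,0,0,0,0,0,-0.7,0,0,0,0,0,0,-0.7,0,0,0,0,0,0,-0.5,0,0,0,0,0,0,0,0,0,0,0,0,0,0,0,0,0,0],
)

```text
t: 7.13
tool_pos: [0.6156, -0.1263, 0.142]
orientation: [2.395, 2.03, 0.003]
force: [0.3, 0.3, -1.6]
opening: 0.0208
gripper_force: 60.0
```

```bash
cat > look.py <<'E'
from h import *
np.set_printoptions(precision=4,suppress=True)
s=robot.read_state();R=Ro.from_rotvec(s["orientation"]).as_matrix()
def st(): print("t",s["t"],"pos",s["tool_pos"],"hd",np.degrees(np.arctan2(R[1,0],R[0,0])),"z",R[:,2],"F",s["force"],"op",s["opening"],s["gripper_force"])
E
python3 - <<'E'
from look import *
st(); im=snap("wrist","w2")
E
```

```text
t 7.1333 pos [ 0.6156 -0.1263  0.142 ] hd 80.57892735245946 z [ 0.0028 -0.0008 -1.    ] F [ 0.2946  0.2889 -1.5879] op 0.020779815255436897 59.975327253341675
```

View pics/w2.png

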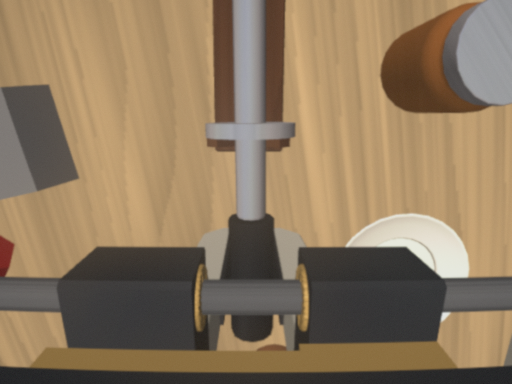

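Run:
```python
from look import *
c=eyes.calibration("wrist");Rc=np.array(c["R"]);tc=np.array(c["t"])
M=Rc@R; pc=R.T@(-Rc.T@tc-np.array(s["tool_pos"]))
R1=Ro.from_rotvec([-2.414,-2.008,0.002]).as_matrix();p1=np.array([0.6046,-0.1186,0.2174])
Rn=M@R1.T;c1=dict(K=c["K"],k1=c["k1"],R=Rn,t=-Rn@(p1+R1@pc))
im=cv2.imread("pics/w1.png");sub=im[85:205,25:140];hsv=cv2.cvtColor(sub,cv2.COLOR_BGR2HSV)
g=(hsv[...,1]<60).astype(np.uint8)
v=hsv[...,2];print(np.histogram(v[g>0],bins=12))
thr,_=cv2.threshold(v[g>0].reshape(-1,1),0,255,cv2.THRESH_OTSU);print(thr)
m=((v>thr)&(g>0)).astype(np.uint8);m=cv2.morphologyEx(m,cv2.MORPH_OPEN,np.ones((3,3)))
for z,mm in((.064,m),):
    cs=max(cv2.findContours(mm,0,2)[0],key=cv2.contourArea)
    W=np.array([onz("w",(q[0][0]+25,q[0][1]+85),z,c1)[:2] for q in cs],np.float32)
    print("flat",cv2.minAreaRect(W),cv2.boundingRect(cs))
# rod pitch: widths in w2
im2=cv2.imread("pics/w2.png");h2=cv2.cvtColor(im2,cv2.COLOR_BGR2HSV)
for r in(5,30,60,90,115,150,190,205):
    row=h2[r,215:288];k=np.where((row[:,1]<60)&(row[:,2]>70))[0];print(r,k.min()+215,k.max()+215,end=" | ")
```

```text
(array([ 606, 1615,   99,   61,   27,   23,   30,  114, 2558,  118,   49,
         26]), array([ 72.    ,  76.9167,  81.8333,  86.75  ,  91.6667,  96.5833,
       101.5   , 106.4167, 111.3333, 116.25  , 121.1667, 126.0833,
       131.    ]))
96.0
flat ((0.43381112813949585, -0.05004725977778435), (0.036988820880651474, 0.07962775230407715), 2.4425199031829834) (12, 18, 60, 87)
5 232 265 | 30 233 265 | 60 233 265 | 90 234 265 | 115 234 265 | 150 235 265 | 190 236 264 | 205 237 264 |
```

Emit:
apply_moves(
  steps=[0,0,0,0,0,-1,0,0,0,0,0,0,-0.98,0,-0.6,-0.55,0,0,0,0,0,-0.8,-0.75,0,0,0,0,0,-0.8,-0.75,0,0,0,0,0,-0.8,-0.75,0,0,0,0,0,-0.8,-0.75,0,0,0,0,0,-0.8,-0.75,0,0,0,0,0,-0.8,-0.75,0,0,0,0,0,-0.6,-0.6,0,0,0,0,0,-0.33,-0.29,0,0,0,0,0,0,0,0,0,0,0,0],
)

```text
t: 8.18
tool_pos: [0.4425, -0.3248, 0.139]
orientation: [-2.175, -2.264, 0.001]
force: [0.8, -0.3, -0.5]
opening: 0.0208
gripper_force: 60.0
```

Emit:
apply_moves(
  steps=[0,0,0.5,0,0,0,0,0,0,0.7,0,0,0,0,0,0,0.7,0,0,0,0,0,0,0.7,0,0,0,0,0,0,0.7,0,0,0,0,0,0,0.5,0,0,0,0,0,0,0.1,0,0,0,0,0,0,0,0,0,0,0,0,0,0,0,0,0,0],
)

```text
t: 8.93
tool_pos: [0.4454, -0.323, 0.0239]
orientation: [-2.172, -2.269, -0.0]
force: [-0.2, 1.0, -1.5]
opening: 0.0206
gripper_force: 60.0
```

Run:
```python
from look import *
st()
p=np.array(s["tool_pos"]);ax=lambda a:p+R@np.array([a-.0123,0,-.0165])
print("tip world",ax(.221))
rows=[]
for cam,(u0,v0,u1,v1) in(("scene",(140,140,260,230)),("top",(225,200,345,290))):
    im=snap(cam,cam+"3")
    k=3.3 if cam=="scene" else 3.3
    o=cv2.resize(cv2.cvtColor(im[v0:v1,u0:u1],cv2.COLOR_RGB2BGR),None,fx=6.6,fy=6.6*.5 if 0 else 6.6,interpolation=cv2.INTER_CUBIC)
    for a in(.1,.16,.221):
        q=(proj(cam,ax(a))-(u0,v0)+.5)*6.6;cv2.circle(o,tuple(int(x) for x in q),2,(0,255,0),-1)
    for X in(np.array([.4338,-.05,.032])+e*.04*np.array([-.0426,.9991,0]) for e in(-1,1)):
        q=(proj(cam,X)-(u0,v0)+.5)*6.6;cv2.circle(o,tuple(int(x) for x in q),2,(0,255,255),-1)
    rows.append(o)
h=np.vstack([rows[0][100:400],rows[1][0:300]]);cv2.imwrite("pics/c3.png",h);print(h.shape)
```

```text
t 8.9333 pos [ 0.4454 -0.323   0.0239] hd 92.49544710098918 z [ 0.      0.0003 -1.    ] F [-0.1515  0.9697 -1.5328] op 0.020586543767715862 59.97576177120209
tip world [ 0.4363 -0.1145  0.0404]
(600, 792, 3)
```

View pics/c3.png

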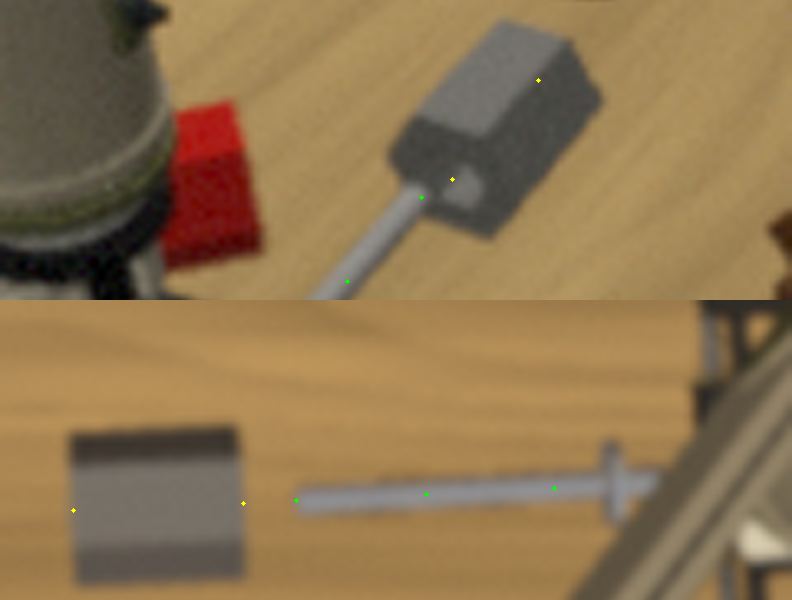

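The tip sits about 25 mm in front of the sleeve end, aligned to within about 1 px of my prediction, perhaps 2 mm high. I'll lower it and push in.

Emit:
apply_moves(
  steps=[0,0,0.2,0,0,0,0,0,0,0.15,0,0,0,0,0,0,0,0,0,0,0,0.2,0,0,0,0,0,0,0.4,0,0,0,0,0,0,0.4,0,0,0,0,0,0,0.4,0,0,0,0,0,0,0.3,0,0,0,0,0,0,0.3,0,0,0,0,0,0,0.3,0,0,0,0,0,0,0,0,0,0,0,0,0],
)

```text
t: 9.95
tool_pos: [0.4417, -0.2526, 0.013]
orientation: [-2.171, -2.269, -0.0]
force: [-0.5, 0.5, -0.7]
opening: 0.0207
gripper_force: 60.0
```

Run:
```python
from look import *
st(); im=snap("scene","scene4"); a=im[135:215,150:260]
cv2.imwrite("pics/c4.png",cv2.resize(cv2.cvtColor(a,cv2.COLOR_RGB2BGR),None,fx=5,fy=5,interpolation=cv2.INTER_CUBIC))
```

```text
t 9.95 pos [ 0.4417 -0.2526  0.013 ] hd 92.5285134030761 z [-0.0004  0.0007 -1.    ] F [-0.4828  0.4958 -0.7193] op 0.020678217032585464 59.975903034210205
```

View pics/c4.png

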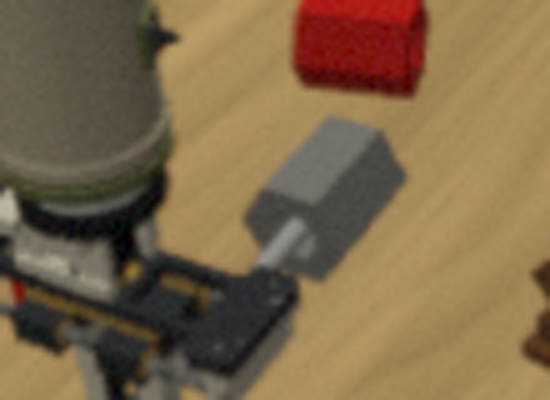

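The rod is entering the bore at (290,240) in the crop, with no contact force. I'll continue.

Emit:
apply_moves(
  steps=[0.3,0,0,0,0,0,0,0.4,0,0,0,0,0,0,0.4,0,0,0,0,0,0,0.4,0,0,0,0,0,0,0.4,0,0,0,0,0,0,0.4,0,0,0,0,0,0,0.4,0,0,0,0,0,0,0.3,0,0,0,0,0,0,0.2,0,0,0,0,0,0,0,0,0,0,0,0,0,0,0,0,0,0,0,0],
)

```text
t: 10.92
tool_pos: [0.4379, -0.1585, 0.0132]
orientation: [2.172, 2.269, -0.0]
force: [0.4, 0.4, -1.1]
opening: 0.0209
gripper_force: 60.0
```

Run:
```python
from look import *
st(); snap("wrist","w5")
```

```text
t 10.9167 pos [ 0.4379 -0.1585  0.0132] hd 92.50419352282744 z [ 0.0002 -0.0003 -1.    ] F [ 0.3752  0.4262 -1.0547] op 0.020853550741905834 59.97581899166107
```

View pics/w5.png

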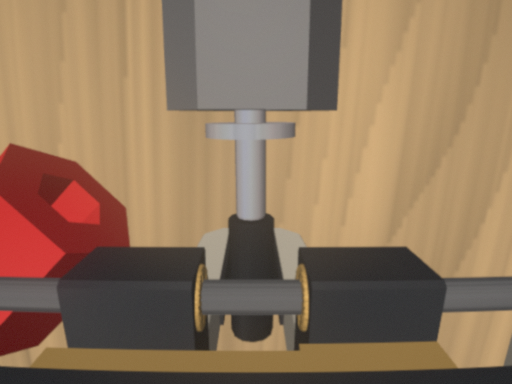

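The sleeve is on the rod, with its end at row 110 about 4 mm past the collar at row 130. I'll lift with a slight tip-up tilt.

Emit:
apply_moves(
  steps=[0,0,-0.15,0,0,0,0,0,0,-0.25,0,0.1,0,0,0,0,-0.3,0,0.2,0,0,0,0,-0.4,0,0.2,0,0,0,0,-0.5,0,0,0,0,0,0,-0.5,0,0,0,0,0,0,-0.5,0,0,0,0,0,0,-0.6,0,0,0,0,0,0,-0.6,0,0,0,0,0,0,-0.6,0,0,0,0,0,0,-0.6,0,0,0,0,0,0,-0.6,0,0,0,0],
)

```text
t: 11.97
tool_pos: [0.4378, -0.1667, 0.1825]
orientation: [-2.148, -2.24, -0.057]
force: [0.8, -0.7, -3.2]
opening: 0.0209
gripper_force: 60.0
```

Emit:
apply_moves(
  steps=[0,0,-0.3,0,0,0,0,0,0,0,0,0,0,0,0,0,0,0,0,0,0,0,0,0,0,0,0,0],
)

```text
t: 12.3
tool_pos: [0.4374, -0.1665, 0.1887]
orientation: [-2.146, -2.239, -0.056]
force: [0.2, -0.8, -3.8]
opening: 0.0209
gripper_force: 60.0
```

Run:
```python
from look import *
st(); w=snap("wrist","w6"); sc=snap("scene","s6")
o=np.hstack([cv2.resize(w,(400,300)),cv2.resize(sc[40:220,130:370],(400,300))])
cv2.imwrite("pics/c6.png",cv2.cvtColor(o,cv2.COLOR_RGB2BGR))
```

```text
t 12.3 pos [ 0.4374 -0.1665  0.1887] hd 92.43870972291447 z [-0.0037  0.0532 -0.9986] F [ 0.1519 -0.8462 -3.8107] op 0.02088986601740371 59.97652888298035
```

View pics/c6.png

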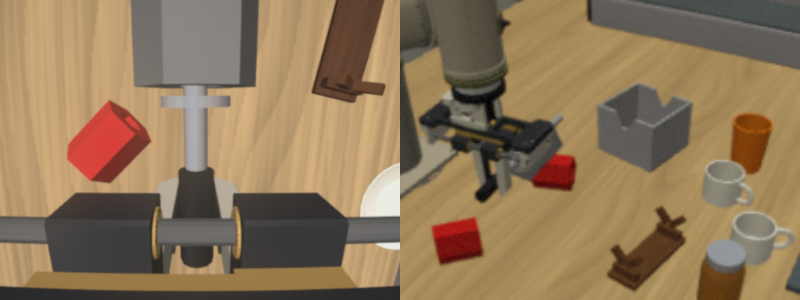

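The sleeve hangs on the rod, clear of the fingers. The only contact is the sleeve end at the collar, at (195,100) in the left panel. I'll cross-check the box from the scene view and work out the travel.

```bash
cat > seat.py <<'E'
from look import *
def goal(C,hd,z,mid=.12):
    u=np.array([np.cos(hd),np.sin(hd),0]);T=np.array([*C,z-.0165])-u*(mid-.0123);return T,u
E
python3 - <<'E'
from seat import *
w=lambda p:onz("scene",(240+(p[0]-.5)/5,85+(p[1]-.5)/5),.112)[:2]
P=np.array([w(p) for p in[(44,73),(168,20),(326,70),(210,128)]]);e=P-np.roll(P,-1,0)
print(P.mean(0),np.linalg.norm(e,axis=1),np.degrees(np.arctan2(e[:,1],e[:,0])))
C=(np.array([.4645,.3237])+P.mean(0))/2
T,u=goal(C,np.radians(78.3),.19);print("C",C,"T",T)
y=np.array([u[1],-u[0],0]);d=T-np.array(s["tool_pos"])
print("units x,y,z after turn",d@u/.03,d@y/.03,-d[2]/.03)
# rod width check
h2=cv2.cvtColor(cv2.imread("pics/w6.png"),cv2.COLOR_BGR2HSV)
for r in(150,170,190,205):
    row=h2[r,215:288];k=np.where((row[:,1]<60)&(row[:,2]>70))[0];print(r,k.min()+215,k.max()+215,end=" | ")
E
```

```text
[0.458  0.3434] [0.1283 0.1381 0.1258 0.1412] [-109.3771  172.957    71.8003   -6.2812]
C [0.4612 0.3335] T [0.4394 0.2281 0.1735]
units x,y,z after turn 12.885476163840043 -2.5950933238917333 0.4974686669465619
150 236 264 | 170 236 264 | 190 236 264 | 205 237 264 |
```

Emit:
apply_moves(
  steps=[0,0,0,0,0,0.6,0,0,0,0,0,0,0.6,0,0,0,0,0,0,0.6,0,0,0,0,0,0,0.56,0,0.4,0.05,0,0,0,0,0,0.7,0.1,0,0,0,0,0,0.9,0.15,0,0,0,0,0,0.9,0.15,0,0,0,0,0,0.9,0.15,0,0,0,0,0,0.9,0.15,0,0,0,0,0,0.9,0.15,0,0,0,0,0,0.9,0.15,0,0,0,0,0],
)

```text
t: 13.4
tool_pos: [0.508, 0.0191, 0.1982]
orientation: [-2.402, -1.956, -0.046]
force: [0.8, -0.2, -2.8]
opening: 0.0206
gripper_force: 60.0
```

Emit:
apply_moves(
  steps=[0.9,0.15,0,0,0,0,0,0.9,0.15,0,0,0,0,0,0.9,0.15,0,0,0,0,0,0.9,0.15,0,0,0,0,0,0.9,0.15,0,0,0,0,0,0.9,0.15,0,0,0,0,0,0.9,0.15,0,0,0,0,0,0.8,0.1,0,0,0,0,0,0.6,0,0,0,0,0,0,0.4,0,0,0,0,0,0,0,0,0,0,0,0,0,0,0,0,0,0,0,0],
)

```text
t: 14.4
tool_pos: [0.5909, 0.2482, 0.2101]
orientation: [-2.402, -1.958, -0.045]
force: [-0.1, -0.3, -3.5]
opening: 0.0205
gripper_force: 60.0
```

Run:
```python
from look import *
st(); im=snap("wrist","w7"); c=eyes.calibration("wrist")
for n,z in(("seat",.087),("knockbox",0)):
    for r in eyes.place_of("wrist",n)[:2]: print(n,r["xy"],r["conf"],onz("wrist",r["xy"],z,c))
for r in eyes.search_frame("wrist","knockbox")[:2]: print(r)
Rz=lambda a:np.array([np.cos(a),np.sin(a)])
ov=cv2.cvtColor(im,cv2.COLOR_RGB2BGR)
C=np.array([.4645,.326]);a=np.radians(78.3);ux=Rz(a);uy=np.array([-ux[1],ux[0]])
pts=[proj("wrist",np.array([*(C+i*.073*ux+j*.075*uy),.112]),c) for i,j in((1,1),(1,-1),(-1,-1),(-1,1))]
print(np.round(pts,1))
ov=cv2.resize(ov,(768,576),interpolation=cv2.INTER_CUBIC)
cv2.polylines(ov,[np.int32((np.array(pts)+.5)*1.5)],True,(0,255,0),1)
for e in(-1,1):
    q=(proj("wrist",np.array([*(C+e*.07*ux),.08]),c)+.5)*1.5;cv2.circle(ov,tuple(int(x) for x in q),3,(0,0,255),-1)
cv2.imwrite("pics/w7o.png",ov)
```

```text
t 14.4 pos [0.5909 0.2482 0.2101] hd 78.33047225571227 z [-0.0042  0.0513 -0.9987] F [-0.1141 -0.2684 -3.4988] op 0.02054376276822096 59.97427225112915
seat [95.7, 139.7] 0.82 [0.4647 0.3266 0.087 ]
knockbox [131.9, 137.8] 0.93 [0.4652 0.3262 0.    ]
{'rect': [0.0, 46.8, 196.9, 184.8], 'conf': 0.91}
{'rect': [413.3, 236.8, 98.7, 88.3], 'conf': 0.16}
[[-14.   51.6]
 [167.8  45.5]
 [175.4 227.7]
 [  8.3 226. ]]
```

View pics/w7o.png

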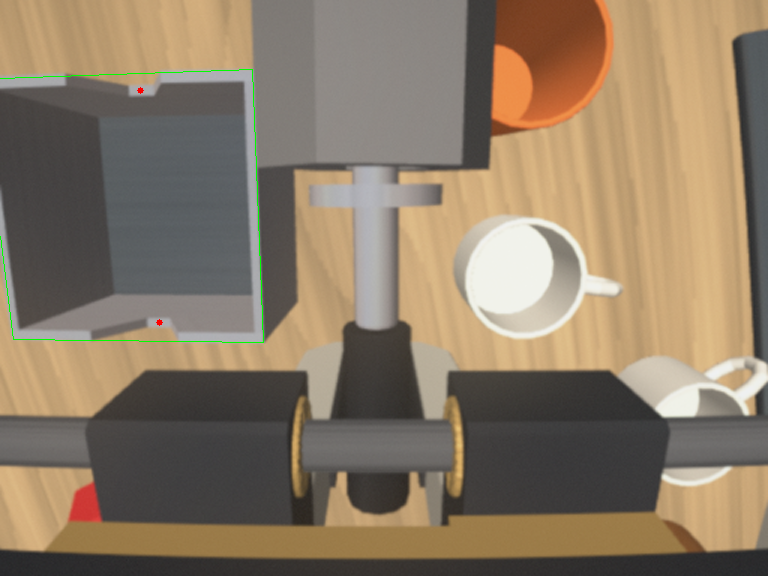

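The box model (C = 0.4647, 0.326; heading 78.3°) overlays the rim and notches at (140,90) and (159,322) exactly. I'll level the axle, move over the seat and lower.

Emit:
apply_moves(
  steps=[0,0,0,0,-0.25,0,0,0,0,0,0,-0.25,0,0,-0.15,-0.4,0,0,0,0,0,-0.25,-0.6,0,0,0,0,0,-0.3,-0.7,0,0,0,0,0,-0.3,-0.7,0,0,0,0,0,-0.3,-0.7,0,0,0,0,0,-0.25,-0.7,0,0,0,0,0,-0.2,-0.5,0,0,0,0,0,-0.15,-0.34,0,0,0,0,0,0,0,0,0,0,0,0,0,0,0,0,0,0,0],
)

```text
t: 15.6
tool_pos: [0.4439, 0.2208, 0.2138]
orientation: [-2.43, -1.979, 0.014]
force: [-0.4, 1.0, -3.6]
opening: 0.0205
gripper_force: 60.0
```

Emit:
apply_moves(
  steps=[0,0,0.3,0,0,0,0,0,0,0.5,0,0,0,0,0,0,0.5,0,0,0,0,0,0,0.3,0,0,0,0,0,0,0,0,0,0,0,0,0,0,0,0,0,0],
)

```text
t: 16.1
tool_pos: [0.4429, 0.2205, 0.1644]
orientation: [-2.429, -1.978, 0.018]
force: [0.9, 0.5, -2.6]
opening: 0.0208
gripper_force: 60.0
```

Run:
```python
from seat import *
st(); T,u=goal((.4647,.326),np.radians(78.3),.087)
print("remaining units",R.T@(T-np.array(s["tool_pos"]))/.03)
im=snap("wrist","w8"); h2=cv2.cvtColor(im,cv2.COLOR_RGB2HSV)
for r in(150,170,190,205):
    row=h2[r,215:288];k=np.where((row[:,1]<60)&(row[:,2]>70))[0];print(r,k.min()+215,k.max()+215,end=" | ")
p=np.array(s["tool_pos"])
for cam in("scene","top"):
    for r in eyes.place_of(cam,"axle_mid")[:0]: pass
im=snap("scene","s8")
tip=proj("scene",p+R@np.array([.2087,0,-.0165]));print("tip pred",tip)
for x in eyes.place_of("scene","sleeve_center")[:3]:print(x, "pred",proj("scene",p+R@np.array([.1057,0,-.0245])))
```

```text
t 16.1 pos [0.4429 0.2205 0.1644] hd 78.30610188829996 z [-0.0146  0.0002 -0.9999] F [ 0.8941  0.5325 -2.5818] op 0.0208113517789162 59.97326731681824
remaining units [0.0086 0.0433 3.1287]
150 215 287 | 170 236 264 | 190 236 264 | 205 237 264 | tip pred [294.1916  75.1152]
{'xy': [165.5, 184.0], 'conf': 0.89} pred [277.5962  82.2531]
{'xy': [220.9, 139.9], 'conf': 0.81} pred [277.5962  82.2531]
{'xy': [276.5, 84.4], 'conf': 0.65} pred [277.5962  82.2531]
```

Emit:
apply_moves(
  steps=[0,0,0.2,0,0,0,0,0,0.04,0.4,0,0,0,0,0,0,0.4,0,0,0,0,0,0,0.4,0,0,0,0,0,0,0.4,0,0,0,0,0,0,0.4,0,0,0,0,0,0,0.3,0,0,0,0,0,0,0.2,0,0,0,0,0,0,0.1,0,0,0,0,0,0,0.1,0,0,0,0,0,0,0,0,0,0,0,0,0,0,0,0,0,0],
)

```text
t: 17.35
tool_pos: [0.4435, 0.2207, 0.0786]
orientation: [-2.429, -1.978, 0.014]
force: [0.3, 0.3, -2.9]
opening: 0.0208
gripper_force: 60.0
```

Emit:
apply_moves(
  steps=[0,0,0.06,0,0,0,0,0,0,0.06,0,0,0,0,0,0,0.06,0,0,0,0,0,0,0,0,0,0,0,0,0,0,0,0,0,0],
  grip_force=20,
)

```text
t: 17.77
tool_pos: [0.4432, 0.2207, 0.0729]
orientation: [-2.429, -1.978, 0.014]
force: [-0.3, 0.8, -1.6]
opening: 0.0214
gripper_force: 20.0
```

Emit:
apply_moves(
  steps=[0,0,0.05,0,0,0,0,0,0,0.04,0,0,0,0,0,0,0,0,0,0,0,0,0,0,0,0,0,0],
)

```text
t: 18.1
tool_pos: [0.4435, 0.2207, 0.0708]
orientation: [-2.429, -1.978, 0.013]
force: [-2.3, -0.9, 4.5]
opening: 0.0215
gripper_force: 20.0
```

Run:
```python
from look import *
st(); im=snap("scene","s9")
p=np.array(s["tool_pos"])
import itertools
# steel tip beyond far wall: print predicted tip px (level) and local bright pixels
t=proj("scene",np.array([*(np.array([.4647,.326])+.101*np.array([.2028,.9792])),.087]));print("tip pred seated",t)
x,y=int(t[0]),int(t[1]);print(cv2.cvtColor(im,cv2.COLOR_RGB2GRAY)[y-9:y+10,x-12:x+10])
```

```text
t 18.1 pos [0.4435 0.2207 0.0708] hd 78.3150581328353 z [-0.0119  0.0013 -0.9999] F [-2.3464 -0.8655  4.531 ] op 0.021471557857248955 19.98154252767563
tip pred seated [292.3827  97.8054]
[[140 142 139 139 139 136 140 140 135 135 136 137 139 136 134 132 131 130
  128 128 132 131]
 [137 141 137 139 141 141 139 136 137 138 139 139 138 134 134 131 129 129
  126 130 132 133]
 [139 137 138 138 140 136 135 139 137 137 136 139 135 135 129 132 128 128
  130 131 130 134]
 [137 141 138 138 137 136 136 137 137 138 138 133 134 130 130 130 129 132
  131 133 134 136]
 [129 135 141 136 135 137 138 138 138 138 134 134 129 131 131 127 129 130
  131 132 136 134]
 [ 99 111 116 116 130 136 137 139 137 134 130 128 129 129 132 130 130 133
  133 137 137 138]
 [ 72  64  66  81 114 121 129 134 132 132 131 130 126 129 132 131 132 135
  134 135 137 138]
 [ 53  45  47  52  68  84  95 115 131 130 129 131 130 132 131 133 133 133
  136 137 139 135]
 [ 43  44  44  50  53  54  59  81 117 127 130 133 132 132 133 132 135 135
  138 140 139 140]
 [ 42  43  47  53  76  54  47  63 111 127 125 136 133 127 126 136 137 139
 
[... 155 characters left out ...]
9 117 103  95  95  96 107 116
  122 129 137 139]
 [ 46  34  40  24  30  53  69  87 120 122 111  97  92  90  91  94  89  95
   97 105 117 123]
 [ 38  31  21  37  52  77  89  98 111 100  89  85  88  91  91  89  90  89
   92  92  96 102]
 [ 20  29  50  73  74  84  98  90  86  75  81  91  88  90  89  89  87  92
   88  92  96 113]
 [ 43  61  78  86  73  76  83  70  60  61  80  89  92  89  86  88  91  92
   93 104 113 112]
 [ 79  85  86  84  70  73  69  63  58  59  73  87  91  93  90  92  94  97
  111 122 109  91]
 [ 86  88  85  88  85  81  62  56  57  59  70  85  86  89  90  99 115 122
  110 102  88  73]
 [ 89  86  85  86  90  78  62  57  57  57  67  82  90  92 101 111 125 116
   88  76  70  70]]
```

The force reversed at exactly the expected height, so the rod is seated. I'll ease the grip, then open.

Emit:
apply_moves(
  steps=[0,0,0,0,0,0,0,0,0,0,0,0,0,0,0,0,0,0,0,0,0,0,0,0,0,0,0,0],
  grip_force=3,
)

```text
t: 18.48
tool_pos: [0.4435, 0.2206, 0.0704]
orientation: [-2.43, -1.978, 0.013]
force: [0.7, -1.3, 4.0]
opening: 0.0217
gripper_force: 3.0
```

Emit:
apply_moves(
  steps=[0,0,0,0,0,0,26,0,0,0,0,0,0,30,0,0,0,0,0,0,40,0,0,0,0,0,0,60,0,0,0,0,0,0,60,0,0,0,0,0,0,60,0,0,0,0,0,0,60,0,0,0,0,0,0,60],
)

```text
t: 19.15
tool_pos: [0.443, 0.2206, 0.0701]
orientation: [-2.429, -1.978, 0.015]
force: [0.6, -0.5, -0.4]
opening: 0.0554
gripper_force: 0.0
```

Emit:
apply_moves(
  steps=[0,0,-0.2,0,0,0,60,0,0,-0.5,0,0,0,60,0,0,-0.7,0,0,0,60,0,0,-0.8,0,0,0,60,0,0,-0.8,0,0,0,60,0,0,-0.8,0,0,0,60,0,0,-0.7,0,0,0,60,0,0,-0.5,0,0,0,60,0,0,0,0,0,0,60,0,0,0,0,0,0,60],
)

```text
t: 19.98
tool_pos: [0.4456, 0.2207, 0.221]
orientation: [-2.43, -1.979, 0.011]
force: [0.3, -0.2, -0.7]
opening: 0.0556
gripper_force: 0.0
```

Run:
```python
from look import *
st(); snap("wrist","w10");snap("scene","s10")
for cam in("wrist","scene"):
    for n,z in(("axle_mid",.087),("axle_grip",.087),("sleeve_center",.079)):
        for r in eyes.place_of(cam,n)[:3]:
            X=onz(cam,r["xy"],z);d=X[:2]-[.4647,.326];print(cam,n,r["xy"],round(r["conf"],2),"along",d@[.2028,.9792],"across",d@[-.9792,.2028])
im=cv2.imread("pics/w10.png");c=eyes.calibration("wrist");h=cv2.cvtColor(im,cv2.COLOR_BGR2HSV)
# expected seated axle pixels vs seen rod centre
u=np.array([.2028,.9792,0]);S=np.array([.4647,.326,.087])
for a in(-.085,-.07,-.055):
    q=proj("wrist",S+a*u,c);r=int(round(q[1]))
    if 0<=r<384:
        row=h[r,int(q[0])-30:int(q[0])+31];print(a,q,row[::3,2],row[::3,1])
```

```text
t 19.9833 pos [0.4456 0.2207 0.221 ] hd 78.31413340402068 z [-0.0107  0.0018 -0.9999] F [ 0.2555 -0.1667 -0.7262] op 0.055557859666291426 0.0
wrist axle_grip [253.6, 202.9] 0.76 along -0.12225676492059258 across -0.00270329793461308
wrist axle_grip [453.7, 119.5] 0.34 along -0.044387455612432104 across -0.18108876927825465
wrist sleeve_center [251.2, 66.8] 0.85 along -0.0008248498353902246 across -0.0003458578947778022
wrist sleeve_center [204.9, 284.4] 0.83 along -0.2122212624487193 across 0.04748535207475845
scene axle_mid [259.6, 118.5] 0.51 along -0.10015220796820151 across -0.0009170065615550448
scene axle_mid [278.6, 105.8] 0.5 along 0.015927699371858665 across 0.002687903002934438
scene axle_mid [98.0, 284.8] 0.32 along -0.846465300675566 across -0.16212660123688535
scene axle_grip [255.0, 124.7] 0.75 along -0.1420110563911142 across -0.014659819821941084
scene sleeve_center [274.0, 108.8] 0.64 along -0.0014369826895458393 across 0.010470931731718978
scene sleeve_center [163.9, 183.7] 0.6 along -0.5352299619246214 across -0.0076400280067965235
scene sleeve_center [223.1, 143.8] 0.59 along -0.2864743241722347 across -0.0014720121144566833
-0.085 [250.1018 163.5958] [165 169 173 177 166 163 177 183 159 154 157 151 122 140 180 172 163 176
 186 180 173] [ 99 100 100 101 100 100  99  99  64   3   3  12  17  82 101 101 100 100
 101  99 102]
-0.07 [250.0981 147.0704] [ 99  95  93  93  94  92  93 138 143 153 159 151 124 116 146 147 148 146
 145 141 145] [23 21 22 19 22 22 19  4  5  2  6  7 14 18 17 19 19 17 19 16  5]
-0.055 [250.0947 130.1685] [ 90  90  89  87  89  91  89  91 109 154 159 151 125  84  90  89  91  89
  91  90  91] [14 23 17 18 17 20 23 20  2  3  8  7 14  6 20 20 25 20 22 20 22]
```

The axle is seated (grip -122 mm along, rod on the notch line), the sleeve is centred between the walls, and the gripper is clear. I'm handing in.

```bash
python3 -c "
from plant import robot
print(robot.close_job())"
```

```text
the job is handed in; nothing more can be done
None
```

The axle rests in both notches of the knock box with the grey sleeve on its rod between the walls, by my last camera measurements, and the job was handed in at about 20 s; the hand-in returned no verdict.

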